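# Centre the self-inking stamp on the note block with light taps, then print

### The arm

A 6-joint arm with a two-finger parallel gripper is mounted at the origin on a cart in front of the work surface, level with it; the furniture and walls round the work are solid. World frame = base frame: x ahead of the robot, y to its left, z up, the work surface at z = 0. Lengths are in mm, angles in rad, forces in N, time in s.
With the tool pointing down it reaches from about 300 to 950 mm from the base axis. Payload 3.1 kg.
Tool frame: the origin (TCP) lies at the very end of the fingers, on their centre line; the grasp point (between the pads) lies 19 mm behind it; z points along the fingers, y is the direction in which the jaws open and shut (so a half turn about z gives the same grasp; the last joint's range is limited). The gripper opens to 85 mm and grips with 20 to 120 N. Pads are 22 mm wide; open, the fingers measure 114 mm over their backs; the gripper's body (76 mm by 85 mm) begins 54 mm behind the grasp point. The pads swing forward as they close: fully open they stand 13 mm farther back than shut.
Start: joints at [-1.204, 0.308, 1.634, -0, 1.2, -0.07], TCP at [264.377, -566.337, 231.272] pointing down, gripper open.
Joint ranges: [-3.06, 3.06], [-0.79, 1.96], [0.05, 2.63], [-1.19, 4.34], [0.05, 2.64], [-2.94, 2.94]. Speed limits (rad/s): [2.79, 2.79, 3.14, 3.14, 3.14, 3.14].

### API

Orientations are given as a 3x3 rotation matrix whose columns are the frame's x, y, z axes.
In Python, from station import env gives the robot as it stands.
- The arm moves only by the tool drive_tool, never from a script. Its arguments are lists of equal length, an entry for each row: "fingers": the closure, from 0 (fully open) to 1 (shut); "slide": the shift along the world's x, y, z in mm, a list of three; "rot": the turn, a rotation vector about the world's x, y, z in rad, a list of three. A call has exactly 5 rows; each row shifts and turns the commanded pose from where the row before left it; what a row does not reach is not made up. A row lasts 1/8 s, in which the tool goes at most 62.5 mm and 10.7 degrees, less where a joint would pass 70% of its speed; a pose out of reach is approached as far as the arm can. A call is refused whole if a number of a shift passes 62.5 or a number of a turn 0.188, either way. A call with a gripper value outside its range is refused whole. The fingers move at their own pace and stop on an object; "grip_force" is the grip in N (left out, the last holds). Time passes only in rows, so rows that do not move let the fingers close, or fill a call up. It gives the time, the measured TCP pose, the force and the opening at its end, in the units of the state.
- env.get_state(): the state, without advancing time (a new reading comes with each control period).
- env.get_image(name): name is "side" or "top" or "wrist"; returns a dict with "pixels" (400x640x3 uint8, red, green, blue), "z_map" (400x640 float32, mm along the optical axis (not along the pixel's ray), 0 where there is no reading), "intrinsics" (3x3 intrinsics, pixels), "rvec" (rotation vector, rad) and "tvec" (3), from world to camera coordinates, as OpenCV has them. Camera axes: x right, y down, z forward; pixel columns grow to the right and rows downward; lengths in mm; the calibration is good to about 2 mm. The wrist camera is an equidistant fisheye: a pixel r from the principal point sees the ray r / f radians off the axis. A picture is of the moment at which its call begins.
- env.close_job(): hands the job in, once; it reports no verdict.
Trained networks look in the newest picture that a camera, given by its name, has taken for a name from the list of things; names that differ only in an ending like _2 or _b are one class to them, and where a whole thing is asked for, a point or a joint stands for the part that bears it (a point fixed in the world has none). Each returns a list of dicts, best first, with "score" (0 to 1); they miss things now and then, are a little off and sometimes report something else, mostly with a low value. They report only what shows in the picture. A call takes as long as a camera call. They do not tell look-alikes from the thing itself.
- env.masks_of(thing, camera): "region" (400x640 bool, what is visible of it) and "centre" ([column, row] as shares, 0 to 1, of the picture: columns of its width, rows of its height, amid what is visible of it).
- env.place_of(thing, camera): "centre" ([column, row] as shares, 0 to 1, of the picture: columns of its width, rows of its height: a listed point, or the origin of a listed thing).
The state is a dict: "t": time; "joint_positions": joint angles; "dq": joint speeds; "joint_efforts": joint torques, N m; "ee_pos": TCP position; "tool_rot": TCP orientation; "force": force on the tool from outside, world axes, zero at the start; "moment": the same for the moment, N m; "opening": finger opening in mm.
Only numpy, scipy, OpenCV 4.12 (cv2) and the standard library are available. Lean on these libraries where they do the work, as an engineer would, in place of code of your own. Each camera call takes 0.05 s, during which the arm holds its last target.

### The job

The self-inking stamp stands off-centre and crooked near the edge of the small block of sticky notes. With light fingertip taps low on its side, without gripping, lifting or toppling it or shifting the block, nudge it to the middle of the block and square with the block's edges; then press its cap all the way down with a fingertip so the shop mark prints in the middle of the top note, and let the cap spring back up, leaving the stamp standing centred there. Leave the other things on the counter alone.

Things in the scene. Friction and masses are not known exactly. Their poses are not given: they have to be found in the camera images.
- stamp: self-inking hand stamp, upright, about 60 g, with a black base below and a red grip cap on top; loose, it tips easily. Origin: centre of its underside; z up, x along its long side. Base block 46 (x) x 30 (y) x 20 mm high, where it should be tapped; above it the cap overhangs the base by 2 mm along x and 1 mm along y, from 64 to 80 mm height. It slides (friction about 0.6) when pushed at less than about 18 mm above its underside and topples when pushed high up.
- stamp_cap (a joint): travel of the stamp's cap: 0 = up, 0.014 m = fully down; its spring takes about 4.5 N to start and 6.6 N at the bottom and lifts the cap again when released
- cap_top (a point): centre of the flat top of the cap (50 x 31 mm), 80 mm above the stamp's underside while the cap is up; moves with the cap
- note_block: square block of sticky notes, pastel layers, 140 g, loose on the counter. Origin: centre of its underside; z up. The block is 51 x 51 mm and 38 mm high; its edges are turned by 0.16 rad from the body's x and y axes, so use the axes of note_block_top
- note_block_top (a point): centre of the block's top face, 38 mm above the counter, its x and y axes parallel to the edges of the top note (51 x 51 mm): the stamp's underside centre belongs here, the stamp's sides parallel to the block's edges (either way round)
- glue_stick: bystander: glue stick standing upright, 26 mm diameter x 94 mm; origin: centre of its underside
- eraser: bystander: white eraser in a sleeve, 46 x 37 x 12 mm over all; origin: centre of its underside
- pen: bystander: pen lying about along y, 22 x 148 x 9 mm over all; origin: centre of its underside
- bell: obstacle, fixed: counter bell, 83 mm diameter x 59 mm; origin: centre of its underside
- stamp_chest: obstacle, fixed, to the right of the work: open plywood chest, 178 (x) x 240 (y) x 130 mm, one front drawer pulled out some 30 mm towards the robot; its lid, hinged at the back, stands open, leans forward over the chest and rises to about 290 mm above the counter: pass over it or in front of it; origin: centre of its underside
- tape_roll: bystander: small roll of paper tape lying flat, 46 mm diameter x 15 mm; origin: centre of its underside
Not all that is in view belongs to the job. What is shaped like the stamp but pink is not meant.

How it is judged:
By the outcome, as a careful person would: the job done as asked, in the order asked, and still so for the second after the job is handed in, with the robot touching nothing.
It also fails if it takes over 72 s, if anything falls off the work surface, if the arm or the gripper's body presses on something with over 40 N, if the wrist force passes 120 N, or if a joint passes its speed limit or range.

## Working session

There is one attempt and no reset: what is moved stays moved. The work goes in short steps, Python scripts to look and compute and a tool call to move; the robot and the scene stay as the last step left them, time stands still between calls to the robot, and variables do not carry over. Pictures are saved under pics/ and viewed, and the job is handed in when it is done.

Besides the shell and the picture viewer there is one more tool, called after ">>>" as a command line: name --argument value ..., lists and objects as JSON in quotes. drive_tool: Moves the arm, as the interface text tells. Its arguments: {"type":"object","properties":{"fingers":{"type":"array"},"slide":{"type":"array"},"rot":{"type":"array"},"grip_force":{"type":"number"}},"required":["fingers","slide","rot"]}

```bash
ls; mkdir -p pics
cat > h.py <<'E'
import numpy as np, cv2
from station import env
def save(n,f,crop=None,s=1):
    im=env.get_image(n); p=im["pixels"][:,:,::-1]
    if crop: a,b,c,d=crop; p=p[b:d,a:c]
    if s!=1: p=cv2.resize(p,None,fx=s,fy=s,interpolation=cv2.INTER_CUBIC)
    cv2.imwrite("pics/"+f,p); return im
def cloud(im):
    K=im["intrinsics"];z=im["z_map"];v,u=np.mgrid[0:400,0:640]
    P=np.stack([(u-K[0,2])/K[0,0]*z,(v-K[1,2])/K[1,1]*z,z],-1)
    R=cv2.Rodrigues(np.array(im["rvec"],float))[0]
    W=(P-np.array(im["tvec"]).ravel())@R; W[z<=0]=np.nan; return W
E
python3 - <<'E'
from h import *
s=env.get_state();print({k:np.round(v,3).tolist() for k,v in s.items()})
for n in("top","side","wrist"):
    im=save(n,n+"0.png"); 
    print(n,im["intrinsics"],im["rvec"],im["tvec"])
    for t in("stamp","note_block","cap_top","note_block_top"):
        for r in env.place_of(t,n): print(n,t,np.round(np.array(r["centre"])*[640,400],1),round(r["score"],2))
E
```

```text
pics
{'t': 0.0, 'joint_positions': [-1.204, 0.309, 1.635, -0.0, 1.2, -0.07], 'dq': [-0.0, 0.0, 0.0, 0.0, -0.001, 0.001], 'joint_efforts': [0.0, -41.526, -27.666, -0.0, 0.01, -0.0], 'ee_pos': [264.066, -565.557, 230.05], 'tool_rot': [[0.906, 0.423, -0.001], [0.423, -0.906, 0.002], [0.0, -0.002, -1.0]], 'force': [0.042, 0.42, -0.394], 'moment': [-0.014, 0.043, 0.009], 'opening': 85.545}
top [[467.63093994   0.         321.655603  ]
 [  0.         467.63093994 197.45714666]
 [  0.           0.           1.        ]] [ 2.22632836 -2.17353861  0.05440346] [   7.54000647  526.78445143 1092.57249665]
top stamp [265.  210.4] 0.81
top stamp [309.6 173.1] 0.78
top stamp [264.1 161.7] 0.77
top note_block [303.2 185.1] 0.6
top cap_top [254.  161.7] 0.89
top cap_top [306.3 175.3] 0.68
top cap_top [307.1 227.7] 0.66
top note_block_top [305.1 181.2] 0.67
side [[400.88861682   0.         317.39924075]
 [  0.         400.88861682 195.74368912]
 [  0.           0.           1.        ]] [ 0.25990249 -2.80687271  1.21607314] [499.96987515  96.45459614 935.02155493]
side stamp [260.3 258.9] 0.89
side stamp [337.5 226.1] 0.75
side stamp [287.5 207.7] 0.71
side stamp [310.9 262.1] 0.66
side note_block [288.4 225.2] 0.7
side cap_top [287.8 185.2] 0.9
side cap_top [336.7 200.8] 0.72
side cap_top [312.6 237.8] 0.7
side cap_top [260.9 233. ] 0.65
side note_block_top [288.5 214.3] 0.62
side note_block_top [373.6 248.5] 0.37
wrist [[309.70691629   0.         320.1328164 ]
 [  0.         309.70691629 199.65180359]
 [  0.           0.           1.        ]] [-2.43871363  1.54975686  0.22587874] [-625.54812108  -38.02517945  378.9348486 ]
```

View pics/top0.png

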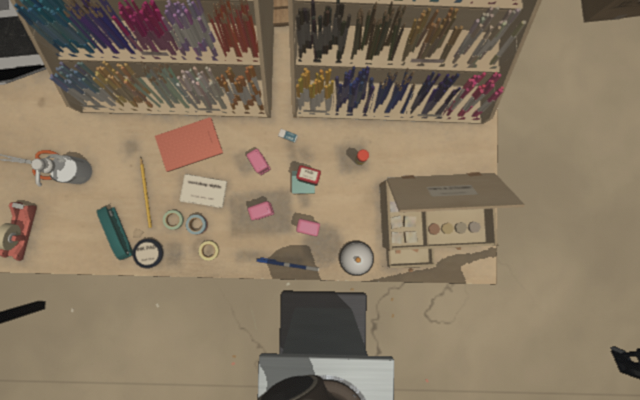

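View pics/side0.png

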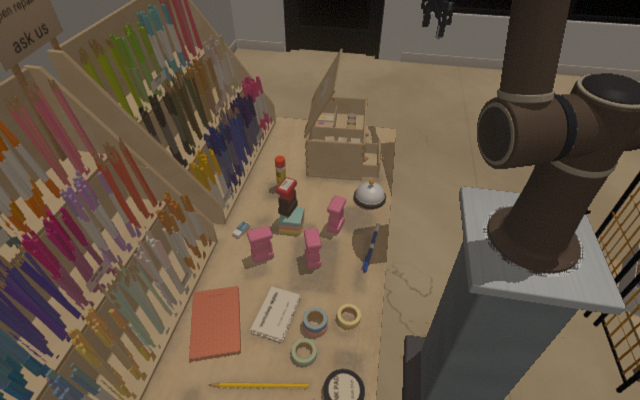

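Run:
```python
from h import *
im=save("top","topc.png",(230,120,370,260),4)
W=cloud(im)
im2=save("side","sidec.png",(210,150,410,300),4)
W2=cloud(im2)
for (n,w,pts) in (("top",W,[(306,175),(254,162),(307,228),(265,210),(300,195),(318,170)]),("side",W2,[(288,185),(337,201),(313,238),(261,233),(288,214)])):
    for u,v in pts: print(n,u,v,np.round(w[v,u],1))
```

```text
top 306 175 [568.9  55.1 118.2]
top 254 162 [598.4 172.4  81.8]
top 307 228 [455.   51.1  80.3]
top 265 210 [492.5 144.9  81.3]
top 300 195 [531.7  72.   -1.4]
top 318 170 [580.5  29.8 115.7]
side 288 185 [564.4  56.6 119.3]
side 337 201 [454.6  49.4  82.8]
side 313 238 [487.3 164.4  79.9]
side 261 233 [596.1 172.1  81.2]
side 288 214 [563.6  75.   46.1]
```

View pics/topc.png

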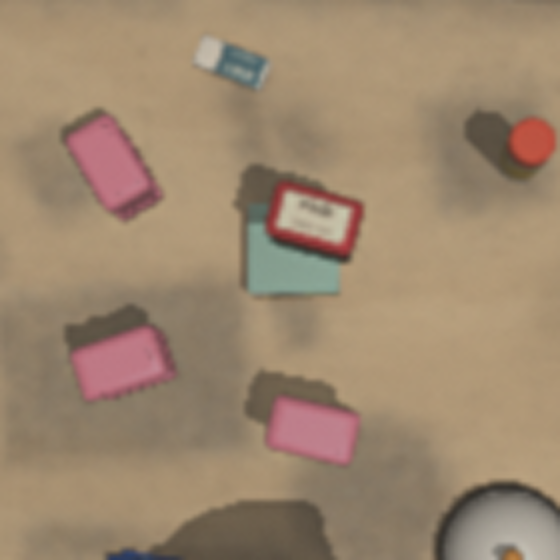

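View pics/sidec.png

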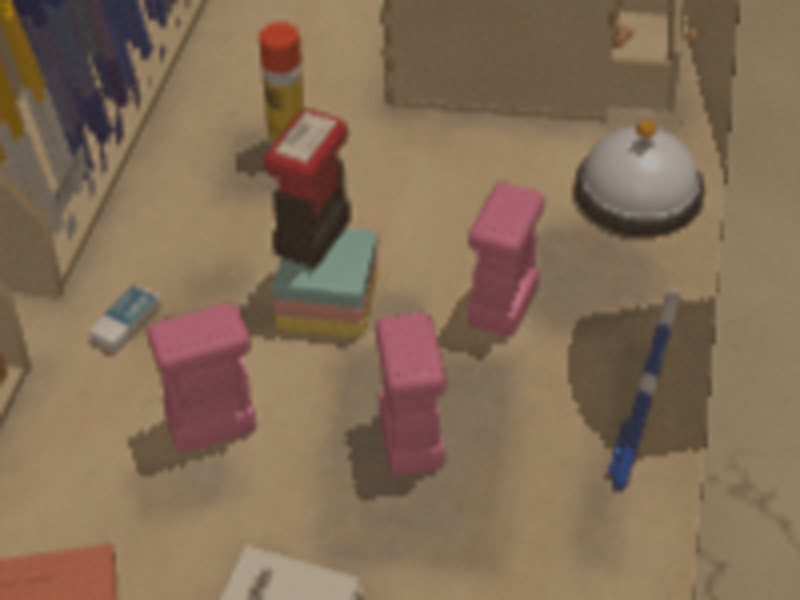

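Red-capped stamp at top px (309,174) stands on the teal note block (px ~305,184). The pink look-alikes at (258,160), (260,209) and (308,228) stand on the counter. The red/black one on the block is the one meant, and the enlarged crops confirm it. Next, a coarse measurement.

```bash
cat >> h.py <<'E'
def rect(P):
    r=cv2.minAreaRect((P*10).astype(np.float32)); b=cv2.boxPoints(r)/10
    return np.round(b.mean(0),1),np.round(np.array(r[1])/10,1),round(np.radians(r[2]),3),np.round(b,1)
E
python3 - <<'E'
from h import *
for n in("top","side"):
    im=env.get_image(n);W=cloud(im)
    R=cv2.Rodrigues(np.array(im["rvec"],float))[0]; print(n,"cam",-R.T@np.array(im["tvec"]).ravel())
    m=(abs(W[...,0]-565)<60)&(abs(W[...,1]-58)<60)
    for lo,hi in((108,125),(32,44)):
        k=m&(W[...,2]>lo)&(W[...,2]<hi); print(n,lo,k.sum(),W[k][:,2].mean(),rect(W[k][:,:2]))
    for t in("glue_stick","eraser","pen","bell","stamp_chest","tape_roll"):
        for r in env.place_of(t,n)[:2]:
            u,v=(np.array(r["centre"])*[640,400]).astype(int);print(t,r["score"],np.round(W[v,u]))
im=env.get_image("wrist");R=cv2.Rodrigues(np.array(im["rvec"],float))[0];c=-R.T@np.array(im["tvec"]).ravel();s=env.get_state()
T=np.array(s["tool_rot"]);print("wristcam in tool",T.T@(c-s["ee_pos"]),"axes in tool\n",np.round(T.T@R.T,2))
E
```

```text
top cam [ 475.90237843   23.66612913 1115.45067615]
top 108 333 117.99198906727311 (array([571.5,  51. ], dtype=float32), array([49.9, 31. ]), np.float64(1.324), array([[550.4,  30.6],
       [580.4,  23. ],
       [592.6,  71.4],
       [562.6,  79. ]], dtype=float32))
top 32 302 37.608711093207035 (array([559.9,  64.3], dtype=float32), array([51., 51.]), np.float64(0.028), array([[533.7,  89.1],
       [535.2,  38.1],
       [586.2,  39.5],
       [584.7,  90.6]], dtype=float32))
glue_stick 0.66 [606. -65.  82.]
glue_stick 0.19 [370.  93.   8.]
eraser 0.52 [671. 108.  10.]
pen 0.82 [370.  98.   4.]
pen 0.52 [553.  62.  38.]
tape_roll 0.46 [384. 286.   1.]
side cam [379.9321637  697.35317146 709.14651419]
side 108 251 116.60349302154933 (array([570.2,  53.5], dtype=float32), array([50.1, 32. ]), np.float64(1.324), array([[548.6,  33.1],
       [579.6,  25.3],
       [591.9,  73.9],
       [560.8,  81.7]], dtype=float32))
side 32 298 37.723633483189886 (array([561.1,  65.9], dtype=float32), array([57.1, 55.2]), np.float64(0.092), array([[530.1,  90.8],
       [535.2,  35.8],
       [592. ,  41.1],
       [586.9,  96. ]], dtype=float32))
glue_stick 0.81 [574.  63. 120.]
eraser 0.58 [670. 124.   9.]
pen 0.5 [364. 108.   8.]
bell 0.85 [385. -33.  31.]
tape_roll 0.2 [388. -35.  28.]
wristcam in tool [  72.59875602    0.5934401  -142.5913764 ] axes in tool
 [[ 0.   -0.96 -0.28]
 [ 1.    0.    0.  ]
 [ 0.   -0.28  0.96]]
```

View pics/wrist0.png

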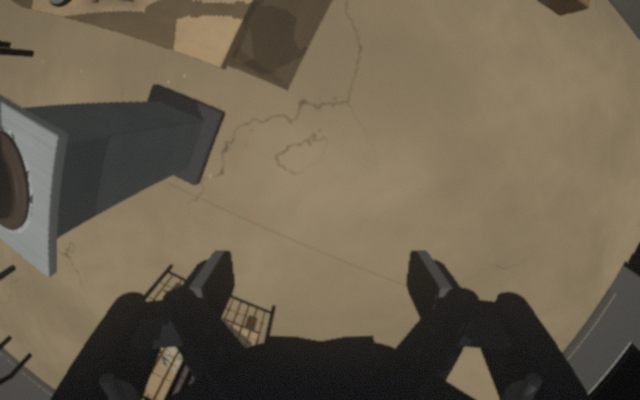

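Run:
```python
from h import *
W=np.vstack([cloud(env.get_image(n)).reshape(-1,3) for n in("top","side")])
W=W[~np.isnan(W[:,0])]
print("max height by x (rows, 20mm) and y bands")
ys=[-250,-150,-100,-40,0,40,80,120,160,200]
print(ys)
for x in range(340,900,30):
    o=[]
    for a,b in zip(ys[:-1],ys[1:]):
        k=(W[:,0]>x)&(W[:,0]<x+30)&(W[:,1]>a)&(W[:,1]<b); o.append(int(np.nanmax(W[k,2])) if k.any() else None)
    print(x,o)
```

```text
max height by x (rows, 20mm) and y bands
[-250, -150, -100, -40, 0, 40, 80, 120, 160, 200]
340 [60, 62, 40, 32, 12, 13, 13, 10, 7]
370 [65, 65, 61, 37, 5, 4, 11, 15, 10]
400 [125, 125, 45, 33, 5, 4, 4, 4, 4]
430 [112, 125, 6, 5, 84, 84, 5, 4, 7]
460 [111, 123, 4, 4, 84, 85, 4, 85, 84]
490 [268, 267, 5, 4, 5, 4, 4, 85, 84]
520 [235, 221, 4, 5, 39, 43, 43, 5, 5]
550 [181, 167, 5, 5, 124, 123, 117, 77, 82]
580 [5, 5, 96, 4, 117, 121, 39, 84, 84]
610 [6, 6, 98, 6, 5, 5, 5, 80, 84]
640 [6, 8, 5, 5, 4, 5, 15, 13, 4]
670 [5, 5, 4, 5, 4, 4, 16, 14, 5]
700 [58, 20, 41, 30, 57, 60, 84, 94, 64]
730 [168, 172, 173, 172, 158, 161, 156, 127, 170]
760 [170, 175, 171, 172, 163, 160, 166, 171, 170]
790 [218, 157, 168, 165, 143, 147, 208, 217, 195]
820 [271, 283, 284, 283, 279, 280, 255, 255, 286]
850 [271, 286, 285, 286, 284, 280, 293, 296, 286]
880 [293, 293, 283, 282, 281, 260, 334, 339, 310]
```

>>> drive_tool --fingers '[1,1,1,1,1]' --slide '[[0,0,50],[0,0,55],[0,0,55],[10,50,20],[10,58,0]]' --rot '[[0,0,0.15],[0,0,0.15],[0,0,0.15],[0,0,0.15],[0,0,0.15]]'

```text
t: 2.33
ee_pos: [285.0, -458.8, 414.3]
tool_rot: [[0.371, 0.928, 0.003], [0.928, -0.371, -0.005], [-0.004, 0.005, -1.0]]
force: [0.7, 0.3, -0.0]
opening: 0.1
```

>>> drive_tool --fingers '[1,1,1,1,1]' --slide '[[30,55,0],[30,55,0],[30,55,0],[30,55,0],[30,55,0]]' --rot '[[0,0,0.17],[0,0,0.17],[0,0,0.17],[0,0,0.17],[0,0,0.17]]'

```text
t: 2.95
ee_pos: [434.6, -182.2, 411.6]
tool_rot: [[-0.454, 0.891, 0.001], [0.891, 0.454, -0.001], [-0.001, 0.001, -1.0]]
force: [1.2, -0.3, -0.3]
opening: 0.0
```

>>> drive_tool --fingers '[1,1,1,1,1]' --slide '[[40,50,0],[40,50,0],[40,50,0],[40,50,-10],[30,45,-40]]' --rot '[[0,0,0.17],[0,0,0.17],[0,0,0.17],[0,0,0.17],[0,0,0.17]]'

```text
t: 3.58
ee_pos: [620.7, 54.6, 367.1]
tool_rot: [[-0.969, 0.246, 0.007], [0.246, 0.969, 0.0], [-0.007, 0.002, -1.0]]
force: [-0.0, -0.7, -0.1]
opening: -0.3
```

>>> drive_tool --fingers '[1,1,1,1,1]' --slide '[[0,0,-50],[0,0,-50],[0,0,-40],[0,0,-20],[0,0,0]]' --rot '[[0,0,0.14],[0,0,0.136],[0,0.17,0],[0,0.18,0],[0,0,0]]'

```text
t: 4.2
ee_pos: [616.1, 52.2, 196.1]
tool_rot: [[-0.935, -0.02, -0.355], [-0.021, 1.0, -0.0], [0.355, 0.007, -0.935]]
force: [-1.3, 0.1, -1.3]
opening: 0.2
```

Run:
```python
from h import *
im=save("wrist","w1.png"); print(im["z_map"][100:400:60,200:460:40])
s=env.get_state();print(np.round(s["ee_pos"],1),s["t"],np.round(s["tool_rot"],3))
```

```text
[[364.17722  364.98645  364.70535  323.8423   365.5035   366.39993
  283.9836  ]
 [358.20462  359.51678  359.28076  320.69073  361.1622   361.88354
  360.56918 ]
 [352.3224   353.66632  353.60782  354.27023  354.64783  347.5238
  275.39038 ]
 [348.03677  348.45917  348.28122  118.434166 338.76514  349.30466
  349.9498  ]
 [ 83.44397  104.73375   72.45286  304.20346   73.95582  104.63344
   83.77861 ]]
[616.8  52.4 200.1] 4.25 [[-0.937 -0.02  -0.349]
 [-0.021  1.    -0.   ]
 [ 0.349  0.007 -0.937]]
```

View pics/w1.png

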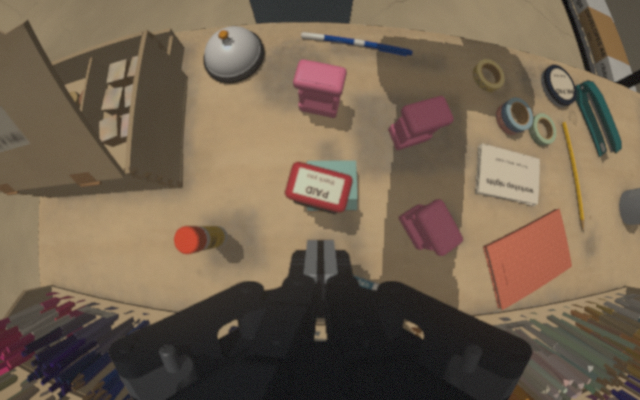

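```bash
cat >> h.py <<'E'
def wcloud(im):
    K=im["intrinsics"];z=im["z_map"].astype(float);v,u=np.mgrid[0:400,0:640]
    dx=(u-K[0,2])/K[0,0];dy=(v-K[1,2])/K[1,1];th=np.hypot(dx,dy)+1e-9
    k=np.tan(th)/th
    P=np.stack([dx*k*z,dy*k*z,z],-1)
    R=cv2.Rodrigues(np.array(im["rvec"],float))[0]
    W=(P-np.array(im["tvec"]).ravel())@R; W[(z<=0)|(th>1.2)]=np.nan; return W
def wproj(im,X):
    R=cv2.Rodrigues(np.array(im["rvec"],float))[0];K=im["intrinsics"]
    c=np.asarray(X)@R.T+np.array(im["tvec"]).ravel()
    r=np.hypot(c[:,0],c[:,1]);th=np.arctan2(r,c[:,2])
    return np.stack([K[0,2]+K[0,0]*th*c[:,0]/r,K[1,2]+K[1,1]*th*c[:,1]/r],-1)
def wback(im,uv,z):
    K=im["intrinsics"];uv=np.asarray(uv,float);dx=(uv[:,0]-K[0,2])/K[0,0];dy=(uv[:,1]-K[1,2])/K[1,1];th=np.hypot(dx,dy)+1e-9
    d=np.stack([dx*np.sin(th)/th,dy*np.sin(th)/th,np.cos(th)],-1)
    R=cv2.Rodrigues(np.array(im["rvec"],float))[0];d=d@R;c=-R.T@np.array(im["tvec"]).ravel()
    return c+d*((z-c[2])/d[:,2])[:,None]
E
python3 - <<'E'
from h import *
im=env.get_image("wrist");W=wcloud(im);p=im["pixels"]
np.save("pics/p1.npy",p)
m=(abs(W[...,0]-565)<55)&(abs(W[...,1]-58)<55)
for lo,hi in((110,125),(32,44)):
    k=m&(W[...,2]>lo)&(W[...,2]<hi); print(lo,k.sum(),np.median(W[k][:,2]),W[k][:,2].std(),rect(W[k][:,:2]))
save("wrist","w1c.png",(260,130,400,260),5)
E
```

```text
110 2376 118.39314639997778 1.3172815505119877 (array([570.9,  50.1], dtype=float32), array([50.6, 31.7]), np.float64(1.338), array([[549.6,  29.2],
       [580.5,  21.9],
       [592.1,  71.1],
       [561.3,  78.4]], dtype=float32))
32 752 38.01804114375623 0.7620625256591671 (array([560.1,  59.2], dtype=float32), array([52.3, 60.8]), np.float64(0.037), array([[532.8,  88.6],
       [535.1,  27.9],
       [587.3,  29.8],
       [585.1,  90.6]], dtype=float32))
```

View pics/w1c.png

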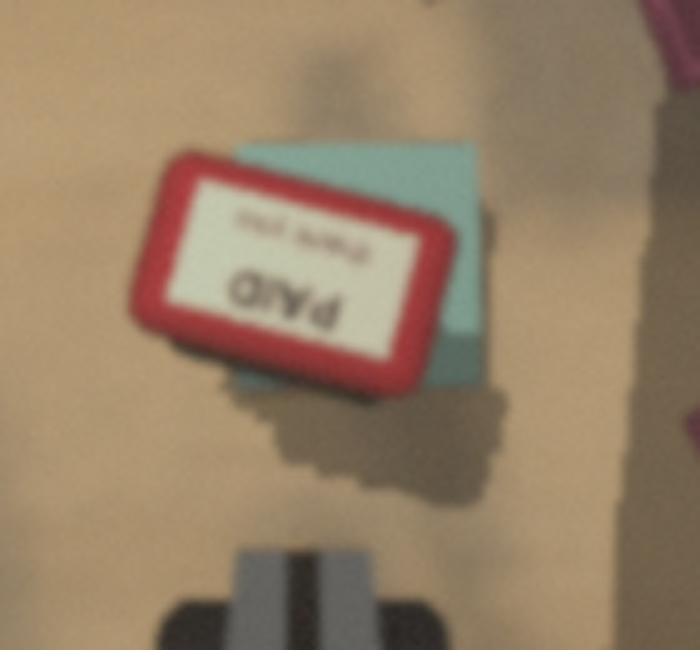

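Run:
```python
from h import *
im=env.get_image("wrist")
c=np.array([[237,145],[476,145],[484,387],[236,388]])/5-.4+[260,130]
X=wback(im,c,38)[:,:2];print(X.round(1),X.mean(0));
for i in range(4): d=X[(i+1)%4]-X[i];print(np.hypot(*d).round(1),np.arctan2(d[1],d[0]).round(3))
```

```text
[[535.9  37.5]
 [534.6  88.9]
 [586.6  91.2]
 [588.   38.6]] [561.28164868  64.057514  ]
51.4 1.597
52.1 0.044
52.5 -1.545
52.0 -3.12
```

>>> drive_tool --fingers '[1,1,1,1,1]' --slide '[[0,6,-50],[0,6,-50],[0,0,-35],[0,0,-10],[0,0,0]]' --rot '[[0,0.03,0.012],[0,0,0],[0,0,0],[0,0,0],[0,0,0]]'

```text
t: 5.03
ee_pos: [618.5, 64.5, 62.0]
tool_rot: [[-0.929, -0.032, -0.368], [-0.032, 0.999, -0.004], [0.368, 0.008, -0.93]]
force: [-0.2, 0.5, -0.3]
opening: 0.1
```

```bash
cat >> h.py <<'E'
def show(f,crop=None,s=1):
    im=save("wrist",f,crop,s);st=env.get_state()
    T=np.array(st["tool_rot"]);p=np.array(st["ee_pos"])
    print("t",round(st["t"],2),"tcp",p.round(1),"lead",(p+11*T[:,0]).round(1),"tilt",np.arcsin(T[2,0]).round(3),"yaw",np.arctan2(T[1,0],T[0,0]).round(3),"F",np.round(st["force"],2),"tippx",wproj(im,[p,p+11*T[:,0]]).round(0).tolist())
    return im
def meas(im):
    W=wcloud(im);m=(abs(W[...,0]-565)<55)&(abs(W[...,1]-58)<55);p=im["pixels"].astype(int)
    red=cv2.dilate(((p[...,0]>p[...,1]+60)).astype(np.uint8),np.ones((1,1)))
    for lo,hi in((108,126),(32,44)):
        k=m&(W[...,2]>lo)&(W[...,2]<hi)
        if lo<100: k&=(p[...,1]>p[...,0]+8)
        print(lo,k.sum(),np.median(W[k][:,2]).round(1),rect(W[k][:,:2])[:3])
E
python3 - <<'E'
from h import *
im=show("w2.png");meas(im)
E
```

```text
t 5.08 tcp [619.3  64.5  62.6] lead [609.1  64.1  66.6] tilt 0.375 yaw -3.107 F [-0.23  0.42  0.67] tippx [[321.0, 257.0], [321.0, 237.0]]
108 11034 118.4 (array([571.2,  50.2], dtype=float32), array([49.8, 31.1]), np.float64(1.331))
32 1049 38.1 (array([571.9,  76.1], dtype=float32), array([36. , 71.2]), np.float64(0.805))
```

View pics/w2.png

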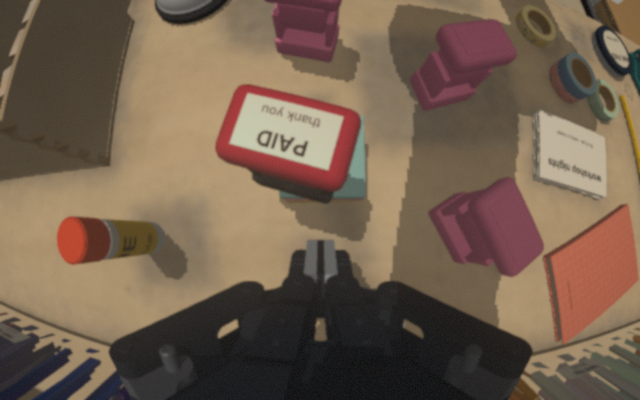

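>>> drive_tool --fingers '[1,1,1,1,1]' --slide '[[0,0,-10],[0,0,-7],[0,0,0],[-8,0,0],[-4,0,0]]' --rot '[[0,0,0],[0,0,0],[0,0,0],[0,0,0],[0,0,0]]'

```text
t: 5.7
ee_pos: [604.8, 64.5, 42.4]
tool_rot: [[-0.928, -0.032, -0.372], [-0.032, 0.999, -0.004], [0.372, 0.008, -0.928]]
force: [0.4, -0.1, -0.3]
opening: 0.3
```

Run:
```python
from h import *
im=show("w3.png",(220,80,420,260),4);meas(im)
```

```text
t 5.75 tcp [604.4  64.5  42.5] lead [594.2  64.2  46.6] tilt 0.381 yaw -3.107 F [-0.61 -0.06 -0.38] tippx [[321.0, 254.0], [321.0, 235.0]]
108 20726 118.4 (array([585.8,  66.4], dtype=float32), array([93.1, 68.4]), np.float64(1.57))
32 676 38.0 (array([560.,  64.], dtype=float32), array([51.2, 50.8]), np.float64(0.034))
```

View pics/w3.png

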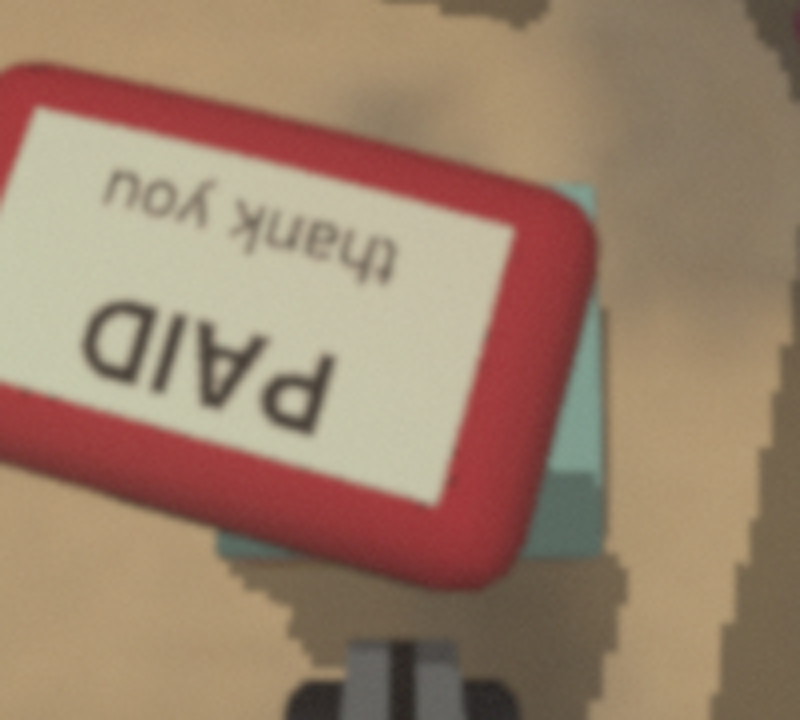

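>>> drive_tool --fingers '[1,1,1,1,1]' --slide '[[0,1,3],[-2,0,0],[-2,0,0],[-2,0,0],[-1,0,0]]' --rot '[[0,0,0],[0,0,0],[0,0,0],[0,0,0],[0,0,0]]'

```text
t: 6.38
ee_pos: [598.6, 65.5, 45.4]
tool_rot: [[-0.928, -0.032, -0.371], [-0.032, 0.999, -0.004], [0.371, 0.008, -0.929]]
force: [0.7, -0.2, -0.4]
opening: 0.1
```

```bash
sed -i 's/        if lo<100: k/        k\&=p[...,0]>75 if lo>100 else True\n        if lo<100: k/' h.py
python3 - <<'E'
from h import *
im=show("w4.png",(220,80,420,260),4);meas(im)
E
```

```text
t 6.42 tcp [598.5  65.5  45.4] lead [588.3  65.2  49.5] tilt 0.38 yaw -3.107 F [0.17 0.17 0.21] tippx [[321.0, 255.0], [321.0, 235.0]]
108 16057 118.5 (array([584.1,  58. ], dtype=float32), array([ 68.3, 105.6]), np.float64(0.067))
32 965 38.1 (array([559.3,  78.2], dtype=float32), array([51.2, 22.5]), np.float64(0.05))
```

View pics/w4.png

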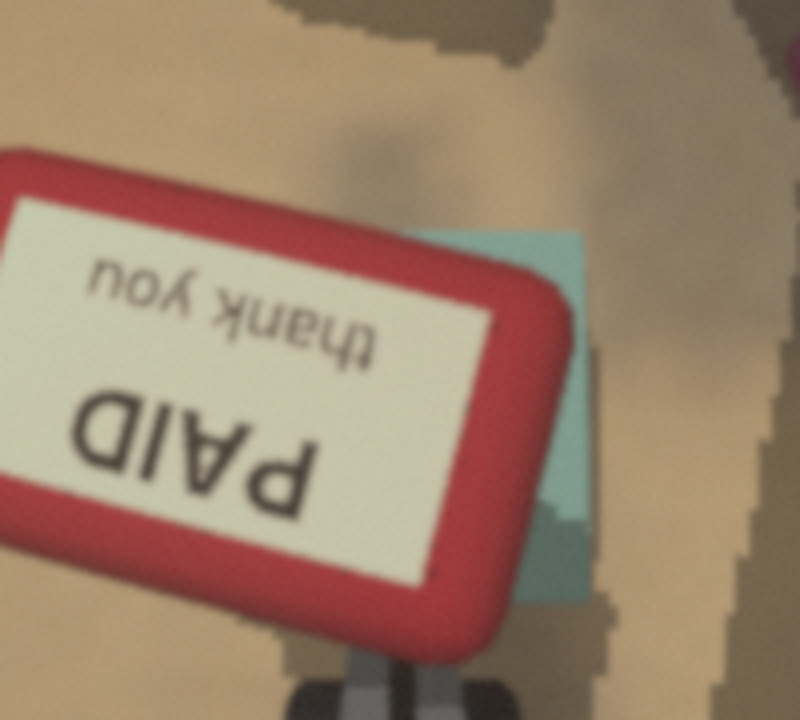

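```bash
cat >> h.py <<'E'
def meas(im):
    W=wcloud(im);m=(abs(W[...,0]-565)<55)&(abs(W[...,1]-58)<55);p=im["pixels"].astype(int)
    red=((p[...,0]>p[...,1]*1.7)&(p[...,0]>p[...,2]*1.7)&(p[...,0]>70)).astype(np.uint8)
    n,l,s,_=cv2.connectedComponentsWithStats(red); i=1+np.argmax(s[1:,4])
    c,_=cv2.findContours((l==i).astype(np.uint8),cv2.RETR_EXTERNAL,cv2.CHAIN_APPROX_NONE)
    f=np.zeros((400,640),np.uint8);cv2.drawContours(f,c,-1,1,-1)
    k=m&(f>0)&(W[...,2]>108)&(W[...,2]<127);r=rect(W[k][:,:2]);a=r[2]; 
    if r[1][0]<r[1][1]: a+=np.pi/2
    print("cap",k.sum(),np.median(W[k][:,2]).round(1),r[0],r[1],"ang",round(a,3))
    k=m&(W[...,2]>32)&(W[...,2]<44)&(p[...,1]>p[...,0]+8);r=rect(W[k][:,:2]);print("block",k.sum(),r[:3])
E
python3 - <<'E'
from h import *
meas(env.get_image("wrist"))
E
```

```text
cap 0 nan [0. 0.] [0. 0.] ang 0.0
block 965 (array([559.2,  77.9], dtype=float32), array([51. , 22.5]), np.float64(0.036))
  return _methods._mean(a, axis=axis, dtype=dtype,
  ret = ret.dtype.type(ret / rcount)
```

>>> drive_tool --fingers '[1,1,1,1,1]' --slide '[[-1,0,0],[-1,0,0],[-1,0,0],[-1,0,0],[0,0,0]]' --rot '[[0,0,0],[0,0,0],[0,0,0],[0,0,0],[0,0,0]]'

```text
t: 7.1
ee_pos: [594.4, 65.4, 45.5]
tool_rot: [[-0.928, -0.032, -0.371], [-0.032, 0.999, -0.004], [0.371, 0.008, -0.929]]
force: [-0.5, 0.1, -0.2]
opening: 0.0
```

Run:
```python
from h import *
im=show("w5.png",(220,80,420,260),4);meas(im)
```

```text
t 7.15 tcp [594.5  65.4  45.5] lead [584.3  65.   49.5] tilt 0.38 yaw -3.107 F [ 1.58  0.36 -0.12] tippx [[321.0, 255.0], [321.0, 236.0]]
cap 0 nan [0. 0.] [0. 0.] ang 0.0
block 1271 (array([559.2,  83.3], dtype=float32), array([51.1, 11.7]), np.float64(0.021))
  return _methods._mean(a, axis=axis, dtype=dtype,
  ret = ret.dtype.type(ret / rcount)
```

```bash
sed -i 's/    n,l,s,_=cv2/    red=(red.astype(bool)\&m\&(W[...,2]>105)\&(W[...,2]<128)).astype(np.uint8)\n    n,l,s,_=cv2/' h.py
python3 - <<'E'
from h import *
im=show("w5.png",(220,80,420,260),4);meas(im)
E
```

```text
t 7.2 tcp [594.5  65.4  45.5] lead [584.3  65.   49.6] tilt 0.38 yaw -3.107 F [ 0.79  0.84 -0.56] tippx [[321.0, 255.0], [321.0, 236.0]]
cap 15499 118.5 [567.6  48.4] [49.2 30.3] ang 1.412
block 1268 (array([559.2,  84.2], dtype=float32), array([51.3, 11. ]), np.float64(0.002))
```

View pics/w5.png

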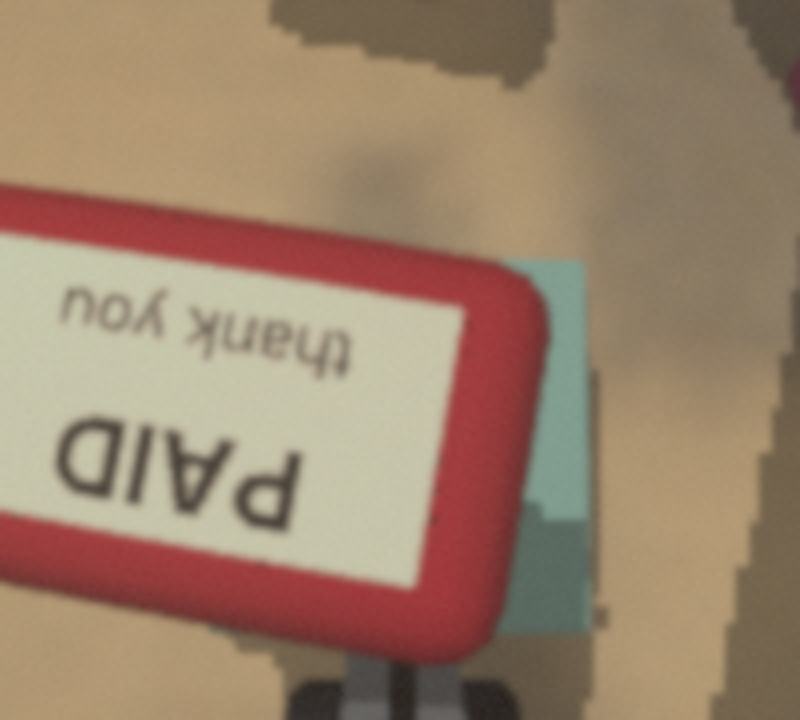

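>>> drive_tool --fingers '[1,1,1,1,1]' --slide '[[-1,0,0],[-1,0,0],[-1,0,0],[-1,0,0],[0,0,0]]' --rot '[[0,0,0],[0,0,0],[0,0,0],[0,0,0],[0,0,0]]'

```text
t: 7.82
ee_pos: [590.4, 65.4, 45.4]
tool_rot: [[-0.928, -0.032, -0.371], [-0.032, 0.999, -0.004], [0.371, 0.008, -0.929]]
force: [0.8, -0.5, -0.0]
opening: -0.2
```

Run:
```python
from h import *
im=show("w6.png",(220,80,420,260),4);meas(im)
```

```text
t 7.88 tcp [590.5  65.4  45.5] lead [580.3  65.   49.6] tilt 0.38 yaw -3.107 F [ 0.39 -0.53 -0.  ] tippx [[321.0, 255.0], [321.0, 236.0]]
cap 15516 118.5 [565.9  47.3] [48.9 30.3] ang 1.527
block 1595 (array([559.3,  83.1], dtype=float32), array([13.7, 51.8]), np.float64(1.566))
```

>>> drive_tool --fingers '[1,1,1,1,1]' --slide '[[-1,0,0],[-1,0,0],[-0.5,0,0],[0,0,0],[0,0,0]]' --rot '[[0,0,0],[0,0,0],[0,0,0],[0,0,0],[0,0,0]]'

```text
t: 8.5
ee_pos: [588.0, 65.4, 45.5]
tool_rot: [[-0.928, -0.032, -0.371], [-0.032, 0.999, -0.004], [0.371, 0.008, -0.929]]
force: [-0.4, 0.1, 0.0]
opening: 0.2
```

Run:
```python
from h import *
im=show("w7.png",(180,80,420,260),3.3);meas(im)
```

```text
t 8.55 tcp [588.   65.4  45.4] lead [577.8  65.   49.5] tilt 0.38 yaw -3.107 F [0.23 0.21 0.36] tippx [[321.0, 255.0], [321.0, 236.0]]
cap 15588 118.5 [564.6  46.9] [29.9 48.8] ang 1.584
block 1784 (array([559.8,  64.3], dtype=float32), array([51.4, 50.1]), np.float64(0.031))
```

View pics/w7.png

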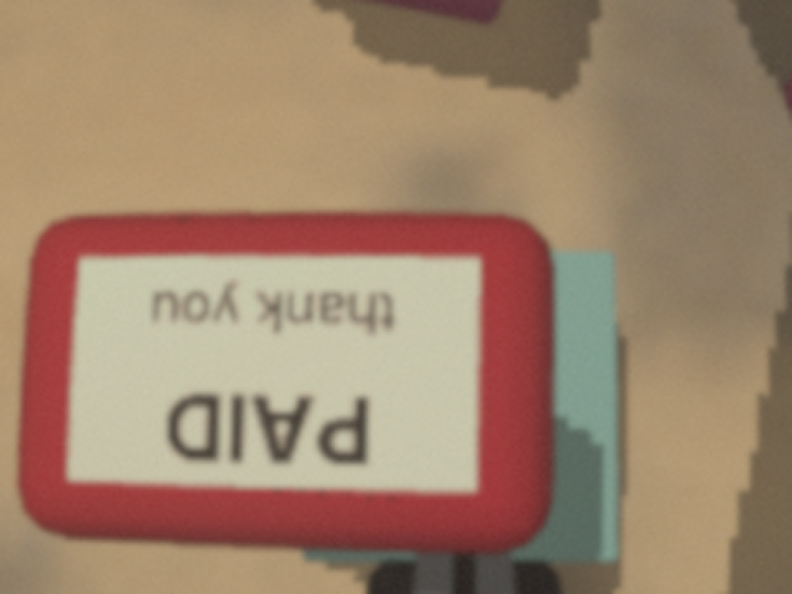

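>>> drive_tool --fingers '[1,1,1,1,1]' --slide '[[5,0,0],[0,-9,0],[0,-8,0],[-2,0,0],[-2,0,0]]' --rot '[[0,0,0],[0,0,0],[0,0,0],[0,0,0],[0,0,0]]'

```text
t: 9.18
ee_pos: [588.8, 48.3, 45.4]
tool_rot: [[-0.928, -0.031, -0.371], [-0.032, 0.999, -0.004], [0.371, 0.008, -0.929]]
force: [0.6, -0.1, -0.9]
opening: 0.2
```

>>> drive_tool --fingers '[1,1,1,1,1]' --slide '[[-1,0,0],[-1,0,0],[-1,0,0],[-1,0,0],[0,0,0]]' --rot '[[0,0,0],[0,0,0],[0,0,0],[0,0,0],[0,0,0]]'

```text
t: 9.8
ee_pos: [585.0, 48.5, 45.5]
tool_rot: [[-0.928, -0.032, -0.371], [-0.032, 0.999, -0.004], [0.371, 0.008, -0.929]]
force: [-0.1, -0.8, -0.0]
opening: -0.2
```

Run:
```python
from h import *
im=show("w8.png",(180,80,420,260),3.3);meas(im)
```

```text
t 9.85 tcp [585.   48.5  45.5] lead [574.8  48.1  49.6] tilt 0.38 yaw -3.107 F [ 0.69 -0.94  0.34] tippx [[321.0, 255.0], [321.0, 236.0]]
cap 16069 118.5 [561.3  46.7] [29.9 48.4] ang 1.598
block 352 (array([583.2,  76.3], dtype=float32), array([ 5.4, 28.4]), np.float64(0.092))
```

View pics/w8.png

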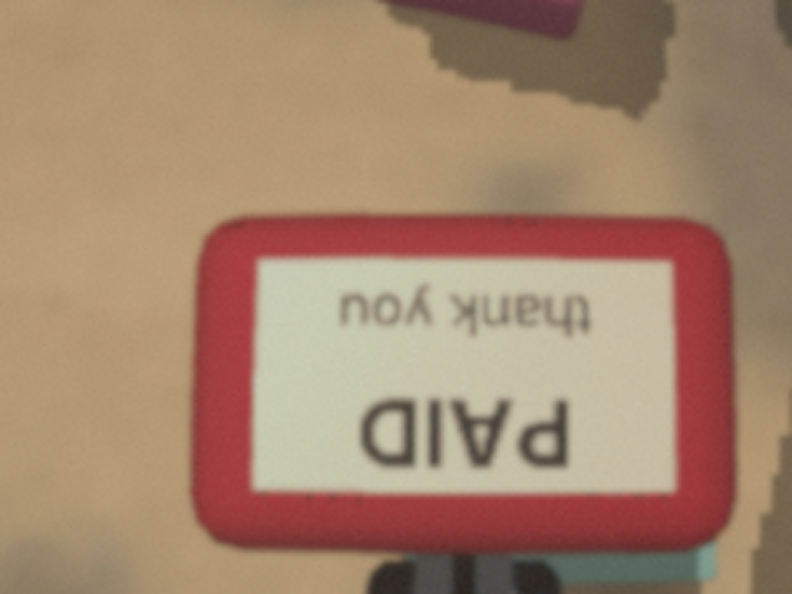

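>>> drive_tool --fingers '[1,1,1,1,1]' --slide '[[20,0,0],[5,0,40],[0,0,50],[0,-20,40],[-5,-20,0]]' --rot '[[0,0,0],[0,0,0],[0,0,-0.15],[0,0,-0.175],[0,0,-0.175]]'

```text
t: 10.48
ee_pos: [608.5, 7.9, 180.3]
tool_rot: [[-0.831, 0.455, -0.318], [0.421, 0.89, 0.174], [0.363, 0.011, -0.932]]
force: [0.0, -1.0, 0.2]
opening: 0.1
```

>>> drive_tool --fingers '[1,1,1,1,1]' --slide '[[-5,-10,0],[-5,-10,0],[-10,-5,0],[-10,-5,0],[-5,0,0]]' --rot '[[0,0,-0.175],[0,0,-0.175],[0,0,-0.175],[0,0,-0.175],[0,0,-0.175]]'

```text
t: 11.1
ee_pos: [569.5, -22.2, 175.4]
tool_rot: [[-0.206, 0.976, -0.075], [0.905, 0.219, 0.363], [0.371, 0.007, -0.929]]
force: [-0.4, -0.3, -0.5]
opening: -0.2
```

>>> drive_tool --fingers '[1,1,1,1,1]' --slide '[[-5,0,0],[-5,0,0],[0,0,0],[0,0,0],[0,0,0]]' --rot '[[0,0,-0.175],[-0.04,0,-0.02],[-0.04,0,0],[0,0,0],[0,0,0]]'

```text
t: 11.72
ee_pos: [560.5, -21.4, 175.5]
tool_rot: [[-0.034, 0.999, -0.005], [0.955, 0.034, 0.296], [0.296, 0.005, -0.955]]
force: [-0.0, 0.2, 0.1]
opening: 0.1
```

Run:
```python
from h import *
im=show("w9.png");meas(im)
```

```text
t 11.78 tcp [560.4 -21.5 175.4] lead [560.1 -11.  178.7] tilt 0.3 yaw 1.606 F [-0.17  0.42  0.09] tippx [[319.0, 255.0], [319.0, 236.0]]
cap 2714 118.5 [561.   46.1] [29.6 48.8] ang 1.601
block 352 (array([559.6,  62.8], dtype=float32), array([50.5, 50. ]), np.float64(0.028))
```

View pics/w9.png

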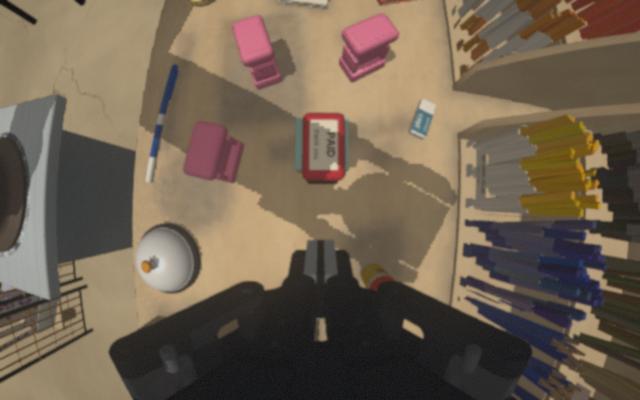

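>>> drive_tool --fingers '[1,1,1,1,1]' --slide '[[1,27,0],[1,0,-40],[0,0,-45],[0,0,-30],[0,0,-15]]' --rot '[[0,0,0],[0,0,0],[0,0,0],[0,0,0],[0,0,0]]'

```text
t: 12.4
ee_pos: [560.9, 5.6, 43.3]
tool_rot: [[-0.032, 0.999, -0.008], [0.954, 0.033, 0.296], [0.297, 0.002, -0.955]]
force: [0.5, -0.1, 0.3]
opening: 0.1
```

Run:
```python
from h import *
im=show("w10.png");meas(im)
```

```text
t 12.45 tcp [560.3   5.7  42.3] lead [559.9  16.2  45.6] tilt 0.301 yaw 1.604 F [-0.56 -0.55 -0.76] tippx [[318.0, 255.0], [318.0, 235.0]]
cap 17288 118.6 [561.1  46.4] [30.4 48.7] ang 1.619
block 0 (array([0., 0.], dtype=float32), array([0., 0.]), np.float64(0.0))
```

View pics/w10.png

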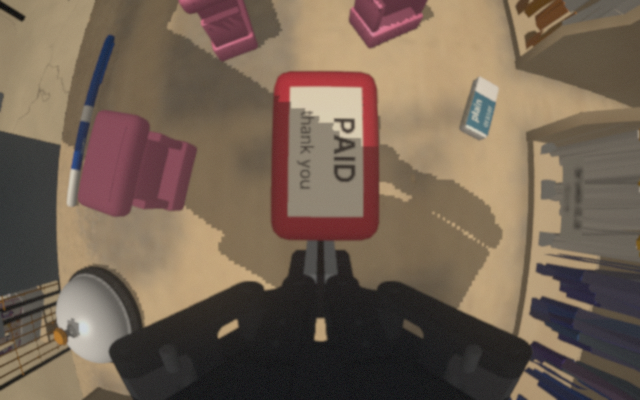

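>>> drive_tool --fingers '[1,1,1,1,1]' --slide '[[1.5,0,3.5],[0,3,0],[0,2,0],[0,2,0],[0,2,0]]' --rot '[[0,0,0],[0,0,0],[0,0,0],[0,0,0],[0,0,0]]'

```text
t: 13.08
ee_pos: [563.7, 14.6, 49.3]
tool_rot: [[-0.033, 0.999, -0.005], [0.955, 0.033, 0.295], [0.295, 0.005, -0.955]]
force: [0.1, 0.6, -0.1]
opening: 0.2
```

>>> drive_tool --fingers '[1,1,1,1,1]' --slide '[[0,1.5,0],[0,1.5,0],[-0.1,1.5,0],[-0.1,1.5,0],[0,0,0]]' --rot '[[0,0,0],[0,0,0],[0,0,0],[0,0,0],[0,0,0]]'

```text
t: 13.7
ee_pos: [563.3, 20.6, 48.9]
tool_rot: [[-0.033, 0.999, -0.005], [0.955, 0.033, 0.296], [0.296, 0.005, -0.955]]
force: [1.2, -1.2, -0.6]
opening: 0.1
```

Run:
```python
from h import *
im=show("w11.png");meas(im)
im=save("side","s11.png",(210,120,370,260),5)
```

```text
t 13.75 tcp [563.3  20.6  48.9] lead [562.9  31.1  52.1] tilt 0.3 yaw 1.605 F [-0.26  0.68  0.37] tippx [[319.0, 255.0], [319.0, 235.0]]
cap 15757 118.5 [560.7  52.6] [30.4 48.6] ang 1.611
block 0 (array([0., 0.], dtype=float32), array([0., 0.]), np.float64(0.0))
```

View pics/s11.png

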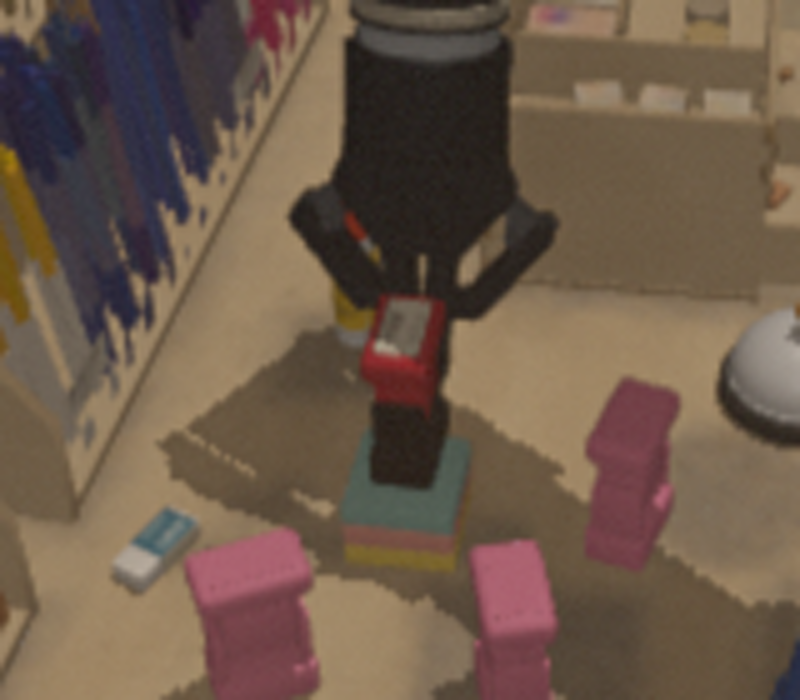

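>>> drive_tool --fingers '[1,1,1,1,1]' --slide '[[0,-3,0],[-2,0,-2.5],[0,2,0],[0,1.5,0],[0,1.5,0]]' --rot '[[0,0,0],[0,0,0],[0,0,0],[0,0,0],[0,0,0]]'

```text
t: 14.42
ee_pos: [561.4, 22.6, 46.4]
tool_rot: [[-0.033, 0.999, -0.005], [0.955, 0.033, 0.295], [0.295, 0.005, -0.955]]
force: [-0.5, -0.7, -0.0]
opening: 0.1
```

>>> drive_tool --fingers '[1,1,1,1,1]' --slide '[[-0.1,1.5,0],[0,1.5,0],[-0.1,1.5,0],[0,1.5,0],[0,0,0]]' --rot '[[0,0,0],[0,0,0],[0,0,0],[0,0,0],[0,0,0]]'

```text
t: 15.05
ee_pos: [561.2, 28.6, 46.5]
tool_rot: [[-0.033, 0.999, -0.005], [0.955, 0.033, 0.296], [0.296, 0.005, -0.955]]
force: [0.4, 0.3, 0.6]
opening: 0.3
```

Run:
```python
from h import *
im=show("w12.png");meas(im)
```

```text
t 15.1 tcp [561.2  28.6  46.5] lead [560.8  39.1  49.8] tilt 0.3 yaw 1.605 F [ 0.06  1.45 -0.27] tippx [[319.0, 255.0], [320.0, 236.0]]
cap 16540 118.5 [560.8  60.8] [30.3 48.5] ang 1.612
block 0 (array([0., 0.], dtype=float32), array([0., 0.]), np.float64(0.0))
```

>>> drive_tool --fingers '[1,1,1,1,1]' --slide '[[0,1,0],[0,1,0],[0,0.5,0],[0,0,0],[0,-8,0]]' --rot '[[0,0,0],[0,0,0],[0,0,0],[0,0,0],[0,0,0]]'

```text
t: 15.72
ee_pos: [561.0, 23.2, 46.4]
tool_rot: [[-0.034, 0.999, -0.005], [0.955, 0.034, 0.296], [0.296, 0.005, -0.955]]
force: [-0.9, 0.3, -0.4]
opening: 0.1
```

>>> drive_tool --fingers '[1,1,1,1,1]' --slide '[[0,-10,0],[0,0,50],[0,0,50],[0,0,30],[0,0,0]]' --rot '[[0,0,0],[0,0,0],[0,0,0],[0,0,0],[0,0,0]]'

```text
t: 16.35
ee_pos: [563.7, 11.8, 179.7]
tool_rot: [[-0.034, 0.999, 0.002], [0.955, 0.032, 0.294], [0.294, 0.012, -0.956]]
force: [0.0, -0.0, -0.6]
opening: -0.1
```

Run:
```python
from h import *
im=show("w13.png",(240,60,400,230),4);meas(im)
im=save("top","t13.png",(230,120,370,260),4)
im=save("side","s13.png",(210,120,370,260),5)
```

```text
t 16.4 tcp [562.   12.1 177.4] lead [561.6  22.6 180.6] tilt 0.299 yaw 1.606 F [-0.04  0.62  0.28] tippx [[316.0, 254.0], [316.0, 234.0]]
cap 2684 118.5 [560.8  63.1] [29.1 48.1] ang 1.605
block 381 (array([559.9,  63.7], dtype=float32), array([50.8, 49. ]), np.float64(0.034))
```

View pics/w13.png

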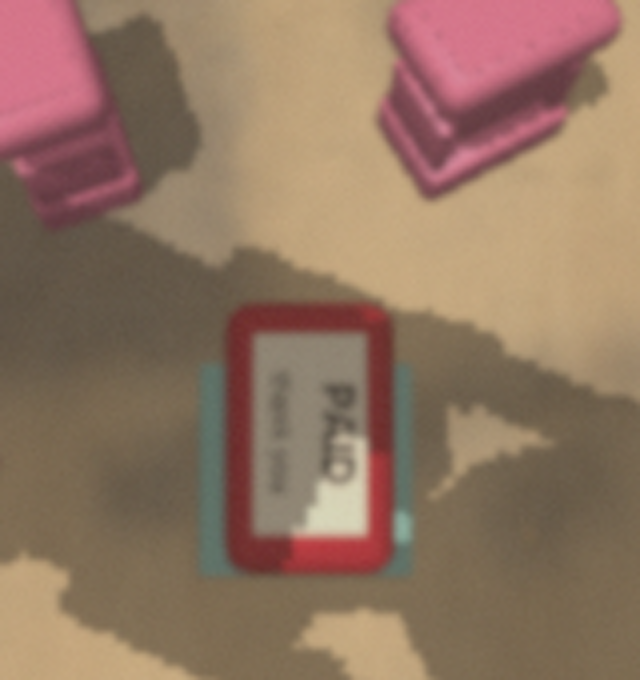

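View pics/s13.png

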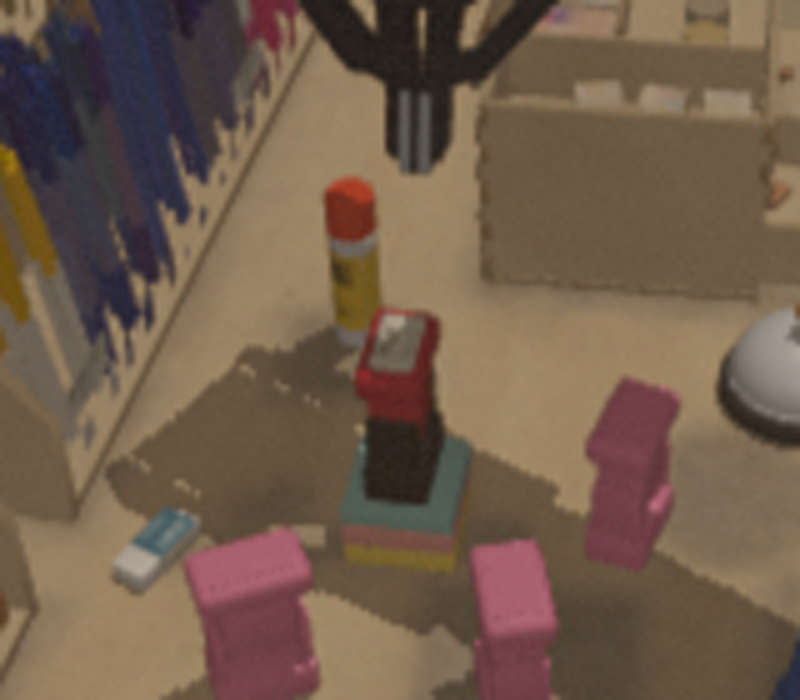

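>>> drive_tool --fingers '[1,1,1,1,1]' --slide '[[-2,12,0],[0,12,-10],[0,0,-10],[0,0,0],[0,0,0]]' --rot '[[0,0,0],[0,0,0],[0,0,0],[0,0,0],[0,0,0]]'

```text
t: 17.12
ee_pos: [559.2, 36.9, 156.2]
tool_rot: [[-0.033, 0.999, -0.005], [0.955, 0.033, 0.296], [0.296, 0.005, -0.955]]
force: [0.1, 0.2, -0.4]
opening: -0.1
```

Run:
```python
from h import *
im=show("w14.png",(240,120,400,270),4);meas(im);np.savez("im14.npz",**im)
im=show("w14.png",(240,120,400,270),4);meas(im)
R=cv2.Rodrigues(np.array(im["rvec"],float))[0]; print("cam",-R.T@np.array(im["tvec"]).ravel(),R[2])
```

```text
t 17.18 tcp [559.5  36.7 156.6] lead [559.1  47.3 159.8] tilt 0.3 yaw 1.605 F [ 0.1  -0.25 -0.04] tippx [[320.0, 255.0], [320.0, 236.0]]
cap 3294 118.6 [561.1  63.1] [29.  47.6] ang 1.605
block 337 (array([560. ,  63.8], dtype=float32), array([50.3, 50.2]), np.float64(0.036))
t 17.23 tcp [559.6  36.7 156.8] lead [559.3  47.2 160. ] tilt 0.3 yaw 1.605 F [ 0.97 -0.1   0.5 ] tippx [[320.0, 255.0], [320.0, 236.0]]
cap 3288 118.5 [560.7  63.2] [29.  47.1] ang 1.605
block 339 (array([559.9,  63.6], dtype=float32), array([50.9, 49.4]), np.float64(0.014))
cam [558.08670047  63.37260621 314.17636181] [ 0.00490846  0.0114644  -0.99992223]
```

View pics/w14.png

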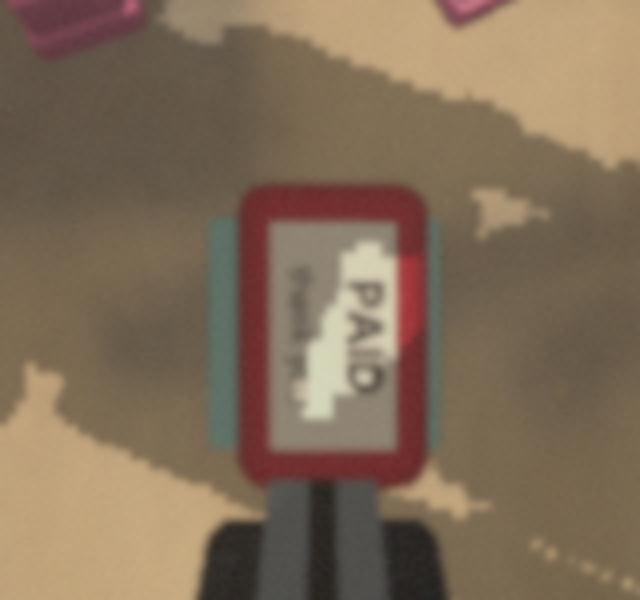

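>>> drive_tool --fingers '[1,1,1,1,1]' --slide '[[10,5,20],[10,5,0],[10,5,0],[10,5,0],[10,5,0]]' --rot '[[0,0,0.175],[0,0,0.175],[0,0,0.175],[0,0,0.175],[0,0,0.175]]'

```text
t: 17.85
ee_pos: [610.1, 61.6, 176.9]
tool_rot: [[-0.757, 0.611, -0.23], [0.583, 0.791, 0.184], [0.295, 0.006, -0.956]]
force: [0.3, 0.8, 0.0]
opening: -0.2
```

>>> drive_tool --fingers '[1,1,1,1,1]' --slide '[[5,2,0],[0,0,0],[0,0,0],[0,0,0],[0,0,0]]' --rot '[[0,0,0.175],[0,0,0.175],[0,0,0.175],[0,0,0.171],[0,0,0]]'

```text
t: 18.48
ee_pos: [614.6, 64.7, 176.8]
tool_rot: [[-0.955, -0.032, -0.295], [-0.032, 0.999, -0.005], [0.295, 0.005, -0.956]]
force: [0.3, -0.2, 0.8]
opening: 0.1
```

Run:
```python
from h import *
im=show("w15.png",(220,80,420,260),4);meas(im)
```

```text
t 18.52 tcp [614.4  64.2 176.7] lead [603.9  63.9 179.9] tilt 0.299 yaw -3.109 F [ 0.11 -0.8  -0.76] tippx [[320.0, 255.0], [320.0, 235.0]]
cap 2795 118.5 [561.3  63.1] [30.2 48. ] ang 1.607
block 533 (array([579.6,  63.7], dtype=float32), array([10.6, 50.1]), np.float64(0.034))
```

View pics/w15.png

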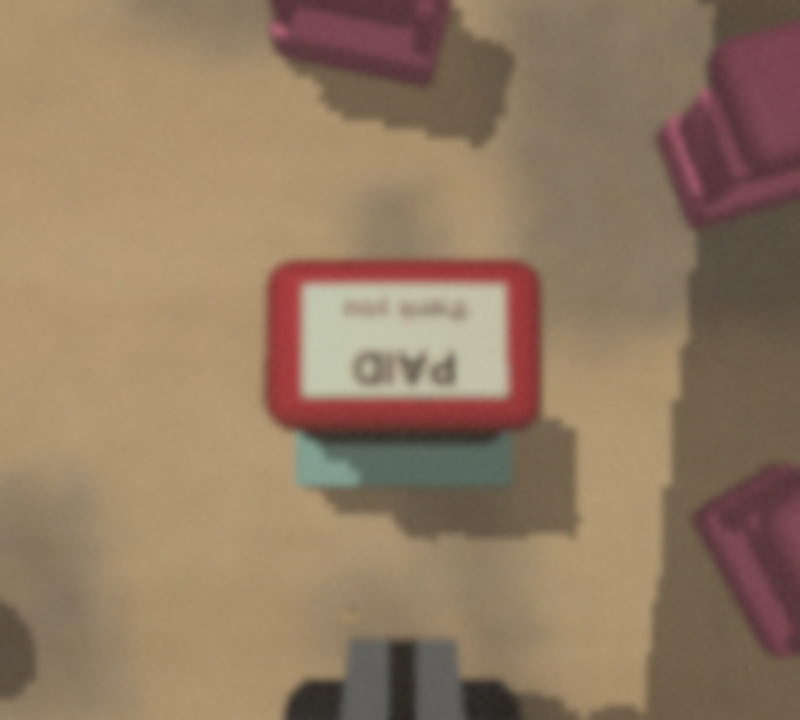

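>>> drive_tool --fingers '[1,1,1,1,1]' --slide '[[0,0,-45],[0,0,-45],[0,0,-25],[0,0,-10],[0,0,0]]' --rot '[[0,0,0],[0,0,0],[0,0,0],[0,0,0],[0,0,0]]'

```text
t: 19.15
ee_pos: [614.1, 63.5, 51.3]
tool_rot: [[-0.955, -0.031, -0.296], [-0.032, 0.999, -0.005], [0.296, 0.005, -0.955]]
force: [-0.4, 0.0, 0.6]
opening: 0.3
```

>>> drive_tool --fingers '[1,1,1,1,1]' --slide '[[-5,0,-4],[-8,0,0],[-5,0,0],[0,0,0],[0,0,0]]' --rot '[[0,0,0],[0,0,0],[0,0,0],[0,0,0],[0,0,0]]'

```text
t: 19.77
ee_pos: [596.5, 64.0, 47.8]
tool_rot: [[-0.955, -0.033, -0.295], [-0.033, 0.999, -0.005], [0.295, 0.005, -0.956]]
force: [0.7, 0.6, -0.5]
opening: -0.3
```

Run:
```python
from h import *
im=show("w16.png",(220,80,420,260),4);meas(im)
```

```text
t 19.82 tcp [596.5  64.   47.7] lead [586.   63.6  50.9] tilt 0.299 yaw -3.107 F [ 0.29 -0.84 -0.91] tippx [[321.0, 255.0], [321.0, 236.0]]
cap 15894 118.6 [561.   63.2] [29.8 48.6] ang 1.604
block 526 (array([584. ,  64.3], dtype=float32), array([ 3. , 50.4]), np.float64(0.035))
```

>>> drive_tool --fingers '[1,1,1,1,1]' --slide '[[-6,0,-1.5],[-4,0,0],[-1.5,0,0],[-1,0,0],[0,0,0]]' --rot '[[0,0,0],[0,0,0],[0,0,0],[0,0,0],[0,0,0]]'

```text
t: 20.45
ee_pos: [583.8, 63.9, 46.0]
tool_rot: [[-0.955, -0.033, -0.295], [-0.033, 0.999, -0.005], [0.295, 0.005, -0.955]]
force: [0.0, -0.2, -0.1]
opening: 0.2
```

Run:
```python
from h import *
im=show("w17.png",(220,80,420,260),4);meas(im)
```

```text
t 20.5 tcp [583.8  63.9  46. ] lead [573.3  63.6  49.3] tilt 0.3 yaw -3.107 F [ 0.08 -0.69  0.75] tippx [[321.0, 255.0], [321.0, 236.0]]
cap 16795 118.6 [559.4  63.2] [30.1 48.6] ang 1.61
block 0 (array([0., 0.], dtype=float32), array([0., 0.]), np.float64(0.0))
```

View pics/w17.png

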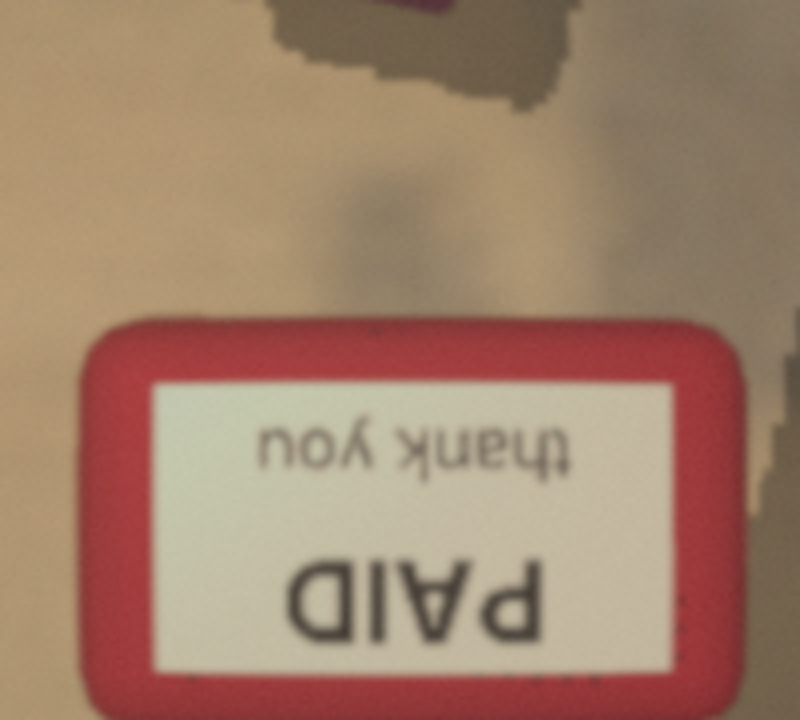

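>>> drive_tool --fingers '[1,1,1,1,1]' --slide '[[12,0,0],[20,0,10],[0,0,55],[0,0,60],[0,0,10]]' --rot '[[0,0,0],[0,0,0],[0,0,0],[0,0,0],[0,-0.1,0]]'

```text
t: 21.12
ee_pos: [621.5, 63.9, 186.3]
tool_rot: [[-0.982, -0.033, -0.186], [-0.033, 0.999, -0.005], [0.186, 0.002, -0.983]]
force: [-0.6, -0.1, -0.7]
opening: -0.3
```

>>> drive_tool --fingers '[1,1,1,1,1]' --slide '[[-3,0,0],[0,0,0],[0,0,0],[0,0,0],[0,0,0]]' --rot '[[0,-0.1,0],[0,-0.1,0],[0,0,0],[0,0,0],[0,0,0]]'

```text
t: 21.75
ee_pos: [613.8, 63.9, 180.9]
tool_rot: [[-0.999, -0.033, -0.0], [-0.033, 0.999, -0.005], [0.0, -0.005, -1.0]]
force: [-0.4, 0.6, -0.7]
opening: -0.0
```

Run:
```python
from h import *
im=show("w18.png",(220,80,420,260),4);meas(im)
im=show("w18.png",(220,60,420,240),4);meas(im)
```

```text
t 21.8 tcp [613.6  63.9 180.8] lead [602.6  63.5 180.8] tilt 0.001 yaw -3.109 F [ 0.3   0.66 -0.78] tippx [[321.0, 255.0], [321.0, 235.0]]
cap 3116 118.5 [559.3  63.4] [29.4 48.8] ang 1.607
block 579 (array([539.,  63.], dtype=float32), array([10.1, 51.2]), np.float64(0.036))
t 21.85 tcp [613.4  63.9 180.7] lead [602.4  63.5 180.7] tilt 0.001 yaw -3.109 F [ 0.8   0.55 -0.28] tippx [[321.0, 255.0], [321.0, 235.0]]
cap 3098 118.5 [559.1  63.3] [29.2 48.6] ang 1.61
block 619 (array([539.2,  62.9], dtype=float32), array([ 9.4, 51.2]), np.float64(0.036))
```

View pics/w18.png

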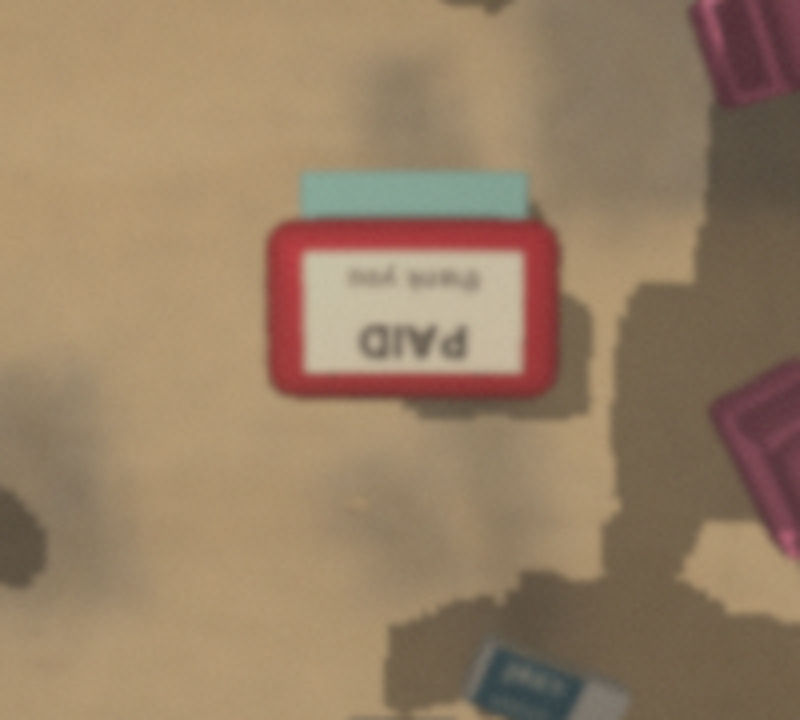

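>>> drive_tool --fingers '[1,1,1,1,1]' --slide '[[-27,0,0],[-27,0,-10],[0,0,-25],[0,0,-10],[0,0,0]]' --rot '[[0,0,0],[0,0,0],[0,0,0],[0,0,0],[0,0,0]]'

```text
t: 22.48
ee_pos: [558.5, 63.9, 135.1]
tool_rot: [[-0.999, -0.033, -0.002], [-0.033, 0.999, -0.005], [0.002, -0.005, -1.0]]
force: [0.5, -0.0, -0.5]
opening: -0.1
```

Run:
```python
from h import *
im=show("w19.png",(220,120,420,300),4)
save("side","s19.png",(210,120,370,260),5)
```

```text
t 22.52 tcp [559.2  63.9 136. ] lead [548.2  63.6 136. ] tilt 0.0 yaw -3.108 F [ 0.31 -0.39 -0.57] tippx [[321.0, 257.0], [321.0, 238.0]]
```

View pics/s19.png

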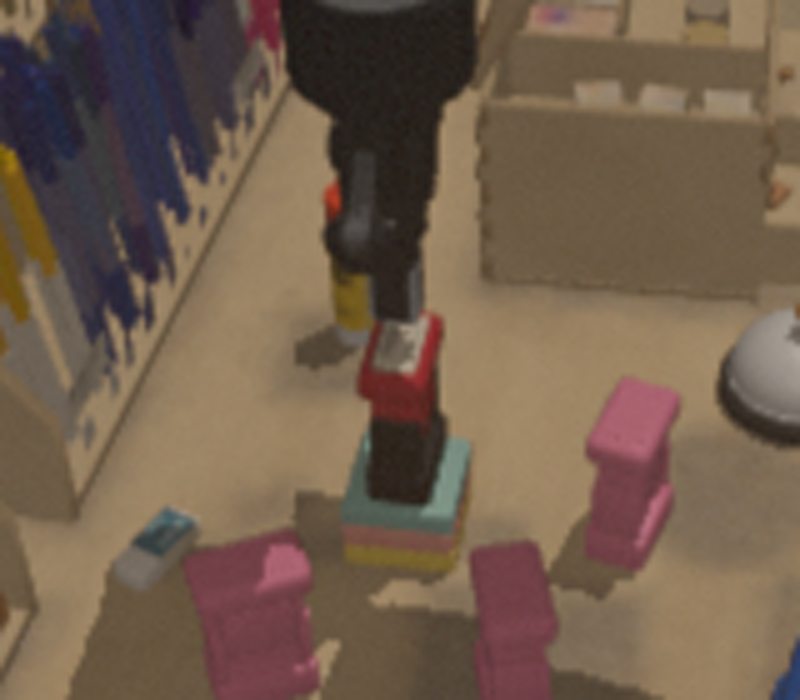

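View pics/w19.png

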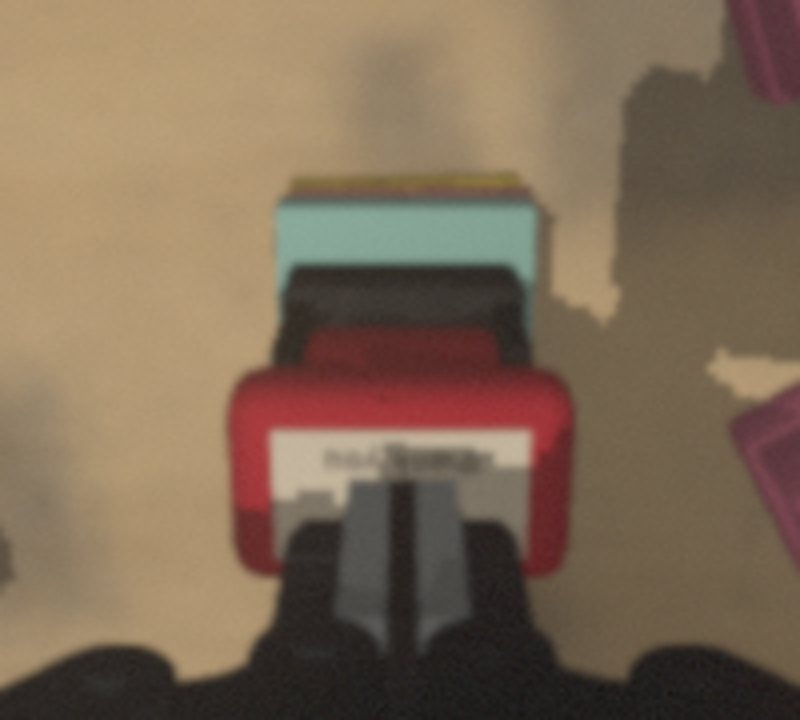

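>>> drive_tool --fingers '[1,1,1,1,1]' --slide '[[0,0,-8],[0,0,-6],[0,0,-3],[0,0,-3],[0,0,-3]]' --rot '[[0,0,0],[0,0,0],[0,0,0],[0,0,0],[0,0,0]]'

```text
t: 23.2
ee_pos: [559.2, 64.0, 113.6]
tool_rot: [[-0.999, -0.033, 0.001], [-0.033, 0.999, -0.005], [-0.001, -0.005, -1.0]]
force: [-1.0, -0.6, 5.1]
opening: -0.1
```

Force is 5 N and the spring is engaging. I'll keep going to the bottom.

>>> drive_tool --fingers '[1,1,1,1,1]' --slide '[[0,0,-3],[0,0,-2],[0,0,-2],[0,0,-1.5],[0,0,0]]' --rot '[[0,0,0],[0,0,0],[0,0,0],[0,0,0],[0,0,0]]'

```text
t: 23.82
ee_pos: [558.9, 64.0, 105.1]
tool_rot: [[-0.999, -0.033, 0.0], [-0.033, 0.999, -0.005], [-0.0, -0.005, -1.0]]
force: [-2.7, -0.2, 7.1]
opening: -0.1
```

>>> drive_tool --fingers '[1,1,1,1,1]' --slide '[[0,0,-0.5],[0,0,-0.5],[0,0,-0.5],[0,0,0],[0,0,0]]' --rot '[[0,0,0],[0,0,0],[0,0,0],[0,0,0],[0,0,0]]'

```text
t: 24.45
ee_pos: [559.4, 64.0, 104.7]
tool_rot: [[-0.999, -0.033, 0.001], [-0.033, 0.999, -0.005], [-0.001, -0.005, -1.0]]
force: [-2.9, -0.3, 10.5]
opening: 0.3
```

>>> drive_tool --fingers '[1,1,1,1,1]' --slide '[[0,0,-0.5],[0,0,-0.5],[0,0,0],[0,0,0],[0,0,0]]' --rot '[[0,0,0],[0,0,0],[0,0,0],[0,0,0],[0,0,0]]'

```text
t: 25.08
ee_pos: [560.0, 64.0, 104.8]
tool_rot: [[-0.999, -0.033, 0.002], [-0.033, 0.999, -0.005], [-0.002, -0.005, -1.0]]
force: [-4.4, 0.6, 15.2]
opening: 0.2
```

>>> drive_tool --fingers '[1,1,1,1,1]' --slide '[[0,0,3],[0,0,4],[0,0,4],[0,0,4],[0,0,4]]' --rot '[[0,0,0],[0,0,0],[0,0,0],[0,0,0],[0,0,0]]'

```text
t: 25.7
ee_pos: [558.7, 64.0, 120.9]
tool_rot: [[-0.999, -0.033, 0.0], [-0.033, 0.999, -0.005], [-0.0, -0.005, -1.0]]
force: [0.6, 0.1, 0.4]
opening: -0.2
```

>>> drive_tool --fingers '[1,1,1,1,1]' --slide '[[0,0,10],[0,0,40],[27,0,20],[30,0,0],[0,0,0]]' --rot '[[0,0,0],[0,0,0],[0,0,0],[0,0,0],[0,0,0]]'

```text
t: 26.32
ee_pos: [617.5, 63.8, 191.5]
tool_rot: [[-0.999, -0.033, 0.002], [-0.033, 0.999, -0.005], [-0.002, -0.005, -1.0]]
force: [-0.3, -0.0, -0.8]
opening: -0.0
```

Run:
```python
from h import *
im=show("w20.png",(220,60,420,240),4);meas(im)
im=show("w20.png",(220,60,420,240),4);meas(im)
save("side","s20.png",(210,120,370,260),5)
```

```text
t 26.38 tcp [615.6  63.9 190.6] lead [604.6  63.5 190.6] tilt 0.001 yaw -3.109 F [-0.68 -0.42 -0.27] tippx [[321.0, 251.0], [321.0, 232.0]]
cap 2802 118.5 [559.1  63.1] [29.1 48.1] ang 1.613
block 485 (array([538.6,  63.3], dtype=float32), array([ 7.9, 50.2]), np.float64(0.036))
t 26.43 tcp [614.6  63.9 190.2] lead [603.6  63.5 190.2] tilt 0.003 yaw -3.108 F [-0.41 -0.56  0.13] tippx [[321.0, 253.0], [321.0, 233.0]]
cap 2790 118.5 [559.9  63.2] [30.3 48. ] ang 1.622
block 534 (array([538.7,  62.9], dtype=float32), array([ 8.7, 51. ]), np.float64(0.036))
```

View pics/w20.png

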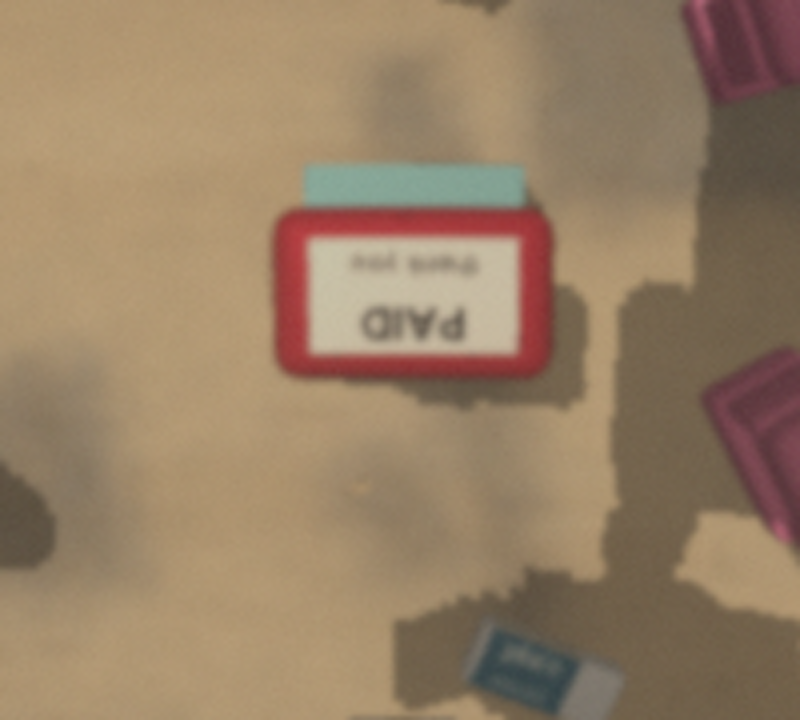

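View pics/s20.png

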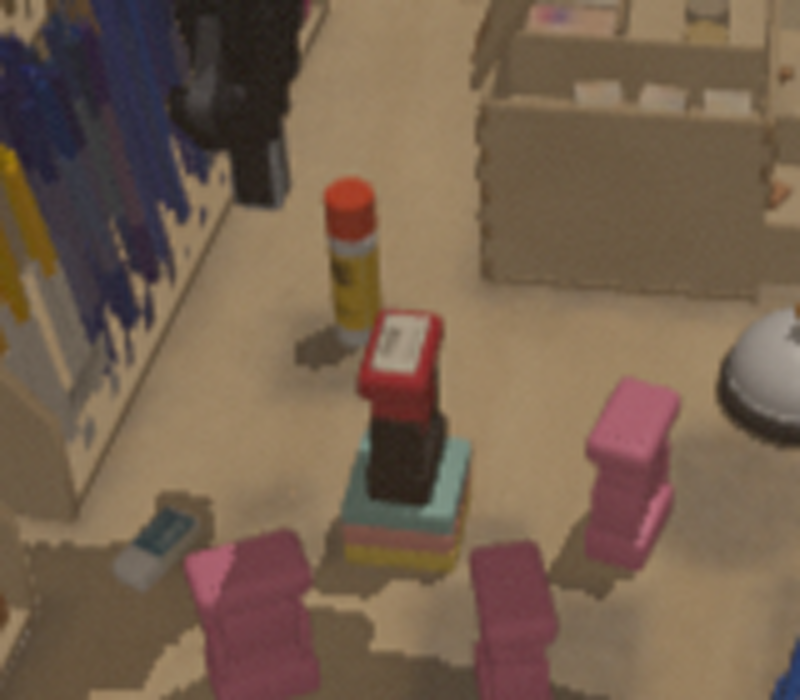

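Run:
```python
from h import *
print(env.close_job())
```

```text
the job is handed in; nothing more can be done
None
```

The stamp stands centred and square on the note block, and its cap was pressed fully down and came back up. I handed the job in at about 26.5 s of the 72 s allowed. I used light taps low on its base, about 11–14 mm above its underside. First I turned it square from the far side, then moved it along the block's y axis, then corrected x by about 1 mm.

**Press:** the fingertip stopped at z 104.7 mm, 13.8 mm below the raised cap top and within measuring error of the 14 mm travel. The force rose to 15 N there, well above the 6.6 N spring. Afterwards the cap top was back at 118.5 mm.

**Last checks:**

| | Position (mm) | Angle |
|---|---|---|
| Stamp | (559.1–559.9, 63.2) | 1.61–1.62 rad |
| Block | (about 559.7, 63–64) | 1.60–1.61 rad |

- **Centring and squareness:** the stamp is within about 1 mm of the block's centre. The angles agree to within about 0.02 rad; the last two readings of the stamp's angle differed by 0.01.
- **Block and other things:** the block's measured place did not change by more than the measuring noise. No other object was touched in any picture I viewed.
- **Not checked:** the printed mark itself, because the stamp covers it.

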